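Wedge a split equalising block apart, one end after the other

TASK

The two halves of the split metal block are stuck together on their dowels. Take the flat-gripped wedge out of the wooden stand and press it straight down into the notch at one end of the seam as deep as it will go, then into the notch at the other end, so that the halves stand evenly apart along the whole seam. Leave the wedge standing in a notch and let go of it; work the halves with the wedge only, not with the gripper.

Things in the scene. Friction and masses are not known exactly. Their poses are not given: they have to be found in the camera images.
- wedge: steel wedge, black flat grip; upright in one slot of a fixed wooden stand 66 high; the other slot holds a round-gripped punch. Origin: middle of the tip's edge (4 above the desk at start); z up the wedge, x thickness, y width. Blade 26 wide, 3 thick at the tip, 15 from 40 up. Grip 62 to 108 above the tip, 17 thick (x) by 40 wide (y); pinch it across its thickness. 90 g. All in mm
- near_half: robot-side half of the aluminium split block, on a fixed base plate 10 mm high. Each half 36 (x) x 148 (y) x 70 mm high. Origin in the seam face under its middle, 10 mm above the desk; x across the seam away from the robot, y left along the seam, z up. Notches for the wedge over the seam at y = +54 and -54, each 40 mm long, open at the block's end. Either half gives way at the pressed end
- far_half: mirror-image half; same origin and axes while closed. Each notch: funnel 21 mm wide at the block's top (80 mm above the desk), narrowing by 64 mm above the desk to a 5 mm slot with its floor 30 mm above the desk. The wedge at the floor spreads that end about 8 mm (about 10 N needed), the other end being the pivot; halves stay where put. Origin's x in near_half's frame = mid-seam gap
Not all that is in view belongs to the job. Several things have the shape of the wedge; the one meant has the colours described above.

How it is judged (in metres and radians):
On the way, in this order (a step that is already met when the one before it is completed fails the run):
1. the wedge, pressed into a notch, has spread one end of the block at least about 5 mm more than the other (angle between the x axis of far_half and the x axis of near_half, either way round above 0.045 rad and height (world z) of wedge below 0.06 m and horizontal distance between wedge and far_half between 0.03 and 0.085 m), for 0.1 s.
2. the other end has been spread too: the gap is at least 5.5 mm in the middle and parallel within 0.04 rad (x of far_half in the frame of near_half above 0.0055 m and angle between the x axis of far_half and the x axis of near_half, either way round below 0.04 rad), for 0.1 s.
At the end, for the whole second after the job is handed in: The halves are apart by at least 5.5 mm in the middle of the seam and parallel within 0.04 rad (2.3 degrees); the wedge stands released and at rest in one of the two notches, its tip 22 to 60 mm above the desk and 30 to 85 mm from the block's middle, leaning less than 20 degrees (all of step 2 and height (world z) of wedge between 0.022 and 0.06 m and angle between wedge's own z axis and vertical below 0.35 rad and linear speed of wedge below 0.02 m/s and horizontal distance between wedge and far_half between 0.03 and 0.085 m); the robot touches nothing.
It fails at once if the gripper itself pushed or pulled a half of the block (more than 3 N) (contact force between the fingers and near_half above 3 N or contact force between the fingers and far_half above 3 N).
It also fails if it takes over 45 s, if anything falls off the work surface, if the arm or the gripper's body presses on something with over 40 N, if the wrist force passes 120 N, or if a joint passes its speed limit or range.

ROBOT

A 6-joint arm with a two-finger parallel gripper is mounted at the origin on a cart in front of the work surface, level with it; the furniture and walls round the work are solid. World frame = base frame: x ahead of the robot, y to its left, z up, the work surface at z = 0. Lengths are in mm, angles in rad, forces in N, time in s.
With the tool pointing down it reaches from about 325 to 775 mm from the base axis. Payload 9.3 kg.
Tool frame: the origin (TCP) lies midway between the tips of the shut fingers; the grasp point (between the pads) lies 19 mm behind it (env.pinch_z is the distance from the TCP to the grasp point, in mm); z points along the fingers, y is the line along which they close (so a half turn about z gives the same grasp; the last joint's range is limited). The gripper opens to 85 mm and grips with 20 to 120 N. Pads are 22 mm wide; open, the fingers measure 114 mm over their backs; the gripper's body (76 mm by 85 mm) begins 54 mm behind the grasp point. The pads swing forward as they close: fully open they stand 13 mm farther back than shut.
Start: joints at [1.11, 0.259, 0.021, 1.334, 0, 1.418], TCP at [166.631, 524.148, 201.579] pointing down, gripper open.
Joint ranges: [-3.04, 3.04], [-0.91, 1.82], [-1.04, 1.36], [-1.92, 1.95], [-1.52, 1.45], [-3.14, 3.14]. Speed limits (rad/s): [2.22, 2.22, 2.79, 3.14, 3.14, 3.14].

INTERFACE

Orientations are given as a unit quaternion [x, y, z, w].
In Python, from bench import env, grab_frame, job gives the robot as it stands. The module is installed in compiled form; this text tells all that it offers.
- The arm moves only by the shell command python3 -m jog 'ROWS'. ROWS is JSON, one flat list of numbers, 7 for each row, row after row: the opening, from 0 (shut) to 1 (fully open), then the shift along the world's x, y, z in m, then the turn, a rotation vector about the world's x, y, z in degrees. In form: [grip, x, y, z, wx, wy, wz, grip, x, y, z, wx, wy, wz, ...]. A call has 1 to 12 rows; each row shifts and turns the commanded pose from where the row before left it; what a row does not reach is not made up. A row lasts 1/12 s, in which the tool goes at most 41.7 mm and 7.16 degrees, less where a joint would pass 70% of its speed; a pose out of reach is approached as far as the arm can. A call is refused whole if a number of a shift passes 0.0417 or a number of a turn 7.16, either way. A call with a gripper value outside its range is refused whole. The fingers move at their own pace and stop on an object; the grip force is fixed at half the most. Time passes only in rows, so rows that do not move let the fingers close. It gives the time, the measured TCP pose, the force and the opening at its end, in the units of the state.
- env.state(): the state, without advancing time (a new reading comes with each control period).
- grab_frame(name): name is "side" or "top" or "wrist"; returns a dict with "image" (384x512x3 uint8, red, green, blue), "camera_matrix" (3x3 intrinsics, pixels), "k1" (the pictures are not rectified: a ray, as slopes to the right and down, at radius r is drawn at 1 + k1 r^2 times it, then the intrinsics apply), "origin" and "rotation" of the camera in the world. Camera axes: x right, y up, looking along -z (the intrinsics and any distortion apply to the point x, -y, -z); pixel columns grow to the right and rows downward; lengths in mm; the calibration is good to about 2 mm. A picture is of the moment at which its call begins. There is no depth.
- job.hand_in(): hands the job in, once; it reports no verdict.
The state is a dict: "clock": time; "qpos": joint angles; "dq": joint speeds; "tau": joint torques, N m; "ee_pos": TCP position; "eef_rot": TCP orientation; "force": force on the tool from outside, world axes, zero at the start; "wrist_torque": the same for the moment, N m; "gripper_width": finger opening in mm.
Only numpy, scipy, OpenCV 4.12 (cv2) and the standard library are available. Lean on these libraries where they do the work, as an engineer would, in place of code of your own. Each camera call takes 0.05 s, during which the arm holds its last target. There are 200 camera calls.

## Working session

There is one attempt and no reset: what is moved stays moved. The work goes in short steps, Python scripts to look and compute and a shell command to move; the robot and the scene stay as the last step left them, time stands still between calls to the robot, and variables do not carry over. Pictures are saved under pics/ and viewed, on a budget of 10 in all, crops included, one or two more only if the job needs it, and the job is handed in when it is done.

```bash
mkdir -p pics; cat > h.py <<'E'
from bench import env, grab_frame, job
import numpy as np, cv2, pickle
def take(n,tag):
    f=grab_frame(n); pickle.dump(f,open(f'pics/{tag}.pkl','wb')); cv2.imwrite(f'pics/{tag}.png',f['image'][:,:,::-1]); return f
def load(tag): return pickle.load(open(f'pics/{tag}.pkl','rb'))
def ray(f,u,v):
    K=np.array(f['camera_matrix']); x=(u-K[0,2])/K[0,0]; y=(v-K[1,2])/K[1,1]
    rd=np.hypot(x,y); r=rd
    for _ in range(20): r=rd/(1+f['k1']*r*r)
    s=r/rd if rd>0 else 1
    return np.array(f['rotation'])@np.array([x*s,-y*s,-1])
def atz(f,u,v,z):
    d=ray(f,u,v); o=np.array(f['origin']); return o+d*(z-o[2])/d[2]
def proj(f,p):
    K=np.array(f['camera_matrix']); c=np.array(f['rotation']).T@(np.array(p)-f['origin'])
    x,y=c[0]/-c[2],-c[1]/-c[2]; k=1+f['k1']*(x*x+y*y)
    return K[0,0]*x*k+K[0,2],K[1,1]*y*k+K[1,2]
E
python3 - <<'E'
from h import *
a=take('top','t0');b=take('side','s0')
for f in(a,b): print(f['origin'],f['rotation'],f['camera_matrix'],f['k1'])
im=cv2.imread('pics/t0.png'); cv2.imwrite('pics/t0b.png',cv2.resize(im,(800,600),interpolation=cv2.INTER_CUBIC))
im=cv2.imread('pics/s0.png'); cv2.imwrite('pics/s0b.png',cv2.resize(im,(800,600),interpolation=cv2.INTER_CUBIC))
print(env.state())
E
```

```text
[ 407.11360869  163.66474339 1050.39091646] [-0.03724562  0.0326302   0.71586471 -0.69648097] [[420.88508753   0.         256.70426735]
 [  0.         420.88508753 190.0513047 ]
 [  0.           0.           1.        ]] -0.12999883951865338
[ 136.30534147 -567.31122648  652.58552575] [ 0.43297092 -0.11596717 -0.21020627  0.86885046] [[432.34309984   0.         258.41783027]
 [  0.         432.34309984 194.69231177]
 [  0.           0.           1.        ]] -0.010405835173766089
{'clock': 0.1, 'qpos': array([ 1.11041850e+00,  2.59107125e-01,  2.08670717e-02,  1.33370393e+00,
       -7.44463929e-06,  1.41818553e+00]), 'dq': array([-0.00032783,  0.0002701 ,  0.00058613,  0.00040859,  0.00228376,
       -0.00170318]), 'tau': array([ 3.57665172e-03, -5.56694520e+01,  3.45068944e+01,  1.16132194e-02,
       -1.77892593e-04, -2.79538807e-05]), 'ee_pos': array([166.50044106, 523.90229155, 201.05385479]), 'eef_rot': array([ 1.53276875e-01,  9.88183116e-01, -5.48206762e-04, -1.69584762e-04]), 'force': array([ 0.22812933, -0.54669522, -0.24504156]), 'wrist_torque': array([ 0.00926206, -0.00746878, -0.03581987]), 'gripper_width': 84.87083289314488}
```

View pics/t0b.png

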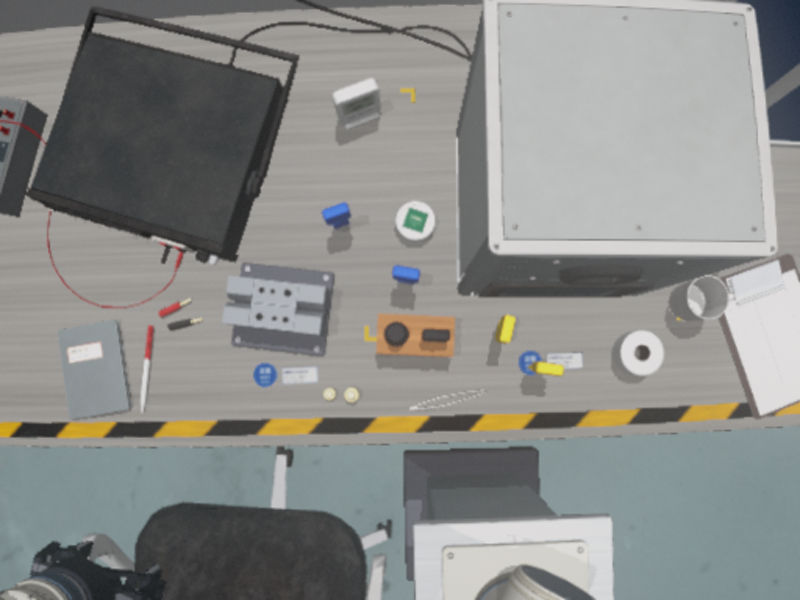

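View pics/s0b.png

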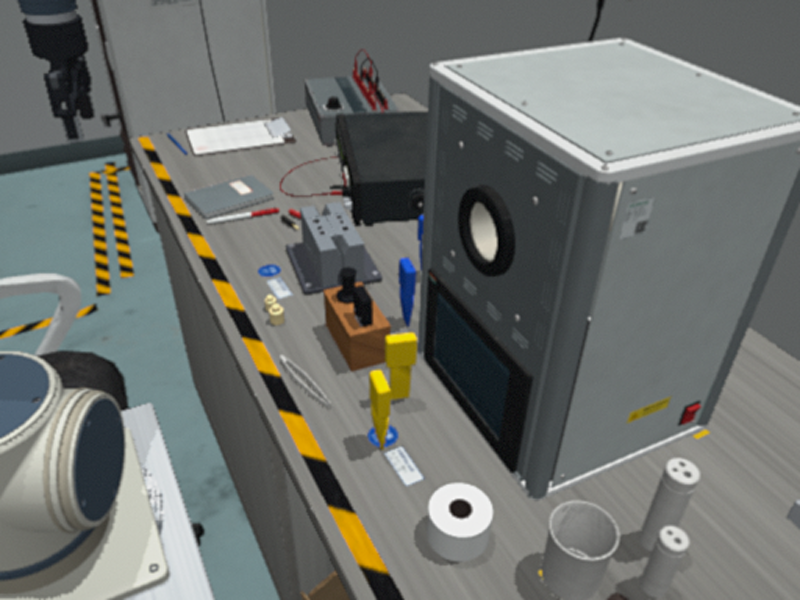

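The top picture shows the block at about (277,305) and the wooden stand at (416,335). The stand holds a round black grip at (396,333) and a flat black grip at (435,335). The blue flat wedges at (337,213) and (405,273) and the yellow ones at (508,328) and (549,368) have the wedge's shape but the wrong colours. The flat black grip in the stand is the one that fits. I'll confirm it in a crop.

```bash
sed -i 's/^import numpy.*/&\nfrom scipy.spatial.transform import Rotation as R/; s/np.array(f\[.rotation.\])/R.from_quat(f["rotation"]).as_matrix()/' h.py
python3 - <<'E'
from h import *
im=cv2.imread('pics/t0.png'); c=im[160:235,140:300]
a=cv2.resize(c,None,fx=5,fy=5,interpolation=cv2.INTER_CUBIC)
cv2.imwrite('pics/c1.png',a)
f=load('t0')
print(atz(f,435*.64,335*.64,112), atz(f,396*.64,333*.64,112))
print(proj(f,[325,0,0]), proj(f,[375,0,0]))
E
```

```text
[444.40759623 121.6757334  112.        ] [448.80168931 177.20785239 112.        ]
(np.float64(326.8721287797448), np.float64(262.88950901952336)) (np.float64(326.1354363260383), np.float64(242.69765038050454))
```

View pics/c1.png

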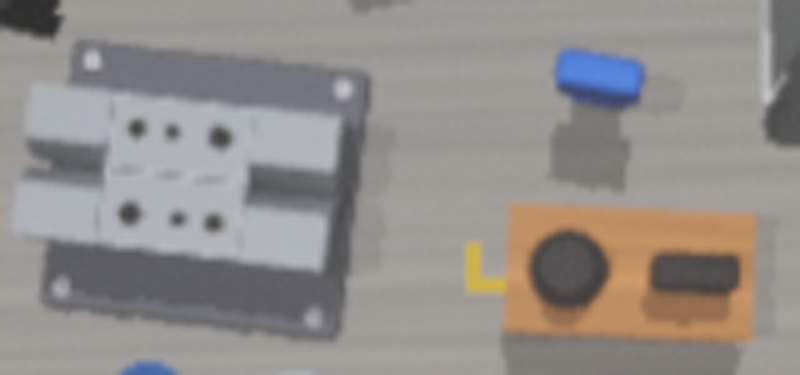

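The crop confirms the flat black grip (crop centre 695,273, 89x41 px ≈ 40x18 mm) next to the round punch (568,268). The block's top corners are at about (32,85), (345,115), (322,270) and (12,235), with notches at both ends.

```bash
python3 - <<'E'
from h import *
f=load('t0')
g=lambda x,y,z: atz(f,140+(x+.5)/5-.5,160+(y+.5)/5-.5,z)
print('grip',g(695,273,112), 'L',g(651,272,112),'R',g(740,274,112))
print('stand',[g(*p,66)[:2].round(1) for p in[(510,205),(757,215),(752,342),(504,330)]])
P=np.array([g(*p,80)[:2] for p in[(32,85),(345,115),(322,270),(12,235)]]);print(P, P.mean(0))
for i in range(4): d=P[i]-P[i-1]; print(np.hypot(*d), np.degrees(np.arctan2(d[1],d[0])))
print('seam', g(27,173,80), g(337,200,80), g(110,173,80),g(245,180,80), g(175,176,80))
q=env.state(); print(R.from_quat(q['eef_rot']).as_matrix())
# side check
s=load('s0'); p=[ 444,121.6,112]; print(np.array(proj(s,p))/.64)
E
```

```text
grip [444.84058179 121.2160467  112.        ] L [445.83541459 140.81013847 112.        ] R [443.82657684 101.16751419 112.        ]
stand [array([481. , 204.9]), array([473. ,  89.2]), array([413.8,  93.5]), array([422.5, 209.1])]
[[542.45404012 428.03144471]
 [523.9749219  280.13785787]
 [452.13767015 291.9957299 ]
 [472.05992372 437.65052917]] [497.65663897 359.45389041]
71.04828224062571 -7.781056336142974
149.04358704533195 -97.12212487574575
72.80933914572454 170.62694588104458
147.0109408766264 82.21157318185769
seam [500.96192878 430.42322804  80.        ] [484.41009252 284.49022063  80.        ] [499.89046107 390.9142353   80.        ] [494.88821733 327.33186803  80.        ] [497.65088716 360.20579775  80.        ]
[[-9.53012342e-01  3.02931054e-01 -5.03216437e-04]
 [ 3.02931426e-01  9.53011798e-01 -1.03147049e-03]
 [ 1.67106759e-04 -1.13544418e-03 -9.99999341e-01]]
[360.64643207 290.96509312]
```

The sizes check: the block measures 148x72 mm, centre (497.6, 359.5), yaw about -7.4°. The wedge grip is at (444.8, 121.2), yaw about -3.4°. Moving above the wedge.

```bash
python3 -m jog '[0.5,0.0232,-0.0335,0,0,0,-6.3,0.5,0.0232,-0.0335,0,0,0,-6.3,0.5,0.0232,-0.0335,0,0,0,-6.3,0.5,0.0232,-0.0335,0,0,0,-6.3,0.5,0.0232,-0.0335,0,0,0,-6.3,0.5,0.0232,-0.0335,0,0,0,-6.3,0.5,0.0232,-0.0335,0,0,0,-6.3,0.5,0.0232,-0.0335,0,0,0,-6.3,0.5,0.0232,-0.0335,0,0,0,-6.3,0.5,0.0232,-0.0335,0,0,0,-6.3,0.5,0.0232,-0.0335,0,0,0,-6.3,0.5,0.0232,-0.0335,0,0,0,-6.3]'; python3 -m jog '[0.5,0,0,0,0,0,0,0.5,0,0,0,0,0,0]'
python3 - <<'E'
from h import *
f=take('wrist','w1'); s=env.state(); m=R.from_quat(s['eef_rot']).as_matrix()
print(s['clock'],s['ee_pos'],np.degrees(np.arctan2(m[1,1],m[0,1])),m[:,2],s['gripper_width'],f['origin'])
im=f['image'][:,:,::-1].copy(); g=cv2.imread('pics/w1.png')
for y in(101,141):
  for x in(436,453): u=proj(f,[x,y,112]); cv2.circle(g,(int(u[0]),int(u[1])),2,(0,255,0),-1)
cv2.imwrite('pics/w1b.png',cv2.resize(g,(800,600)))
E
```

```text
clock: 1.1
ee_pos: [445.6, 120.2, 201.5]
eef_rot: [0.729, 0.685, -0.0, -0.0]
force: [1.1, -0.0, -0.3]
gripper_width: 42.7
clock: 1.27
ee_pos: [445.8, 120.2, 201.0]
eef_rot: [0.728, 0.685, -0.001, -0.0]
force: [0.2, 0.3, -0.4]
gripper_width: 42.6
1.3167 [445.03645272 121.39152045 201.11875239] -3.3266724125178464 [-1.26727133e-03  8.92236494e-05 -9.99999193e-01] 42.53482588488774 [448.97856464 192.70472519 373.12005443]
```

View pics/w1b.png

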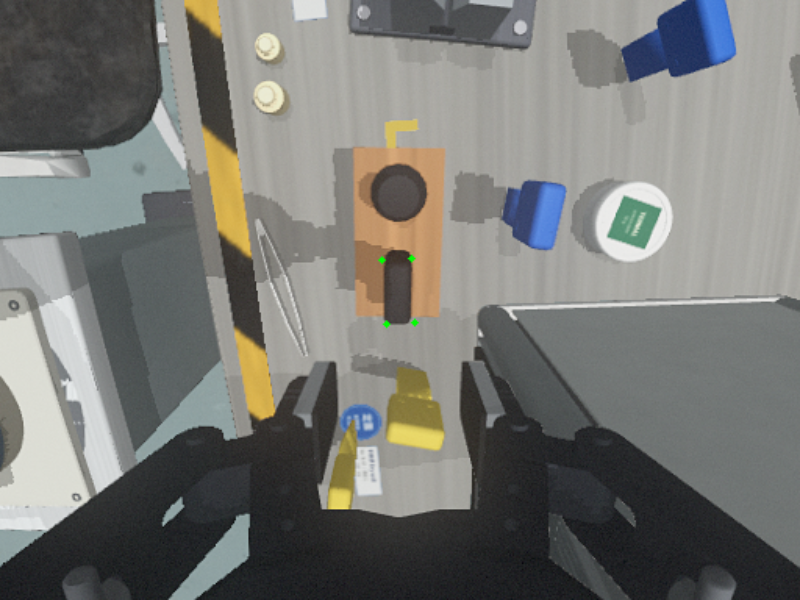

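The wrist view shows the black flat grip at (398,288), matching the projected corners (green). Descending to grasp it.

```bash
python3 -m jog '[0.5,0,0,-0.032,0,0,0,0.5,0,0,-0.032,0,0,0,0.5,0,0,-0.032,0,0,0,0.5,0,0,-0.02,0,0,0,0.5,0,0,-0.012,0,0,0,0.5,0,0,0,0,0,0,0,0,0,0,0,0,0,0,0,0,0,0,0,0,0,0,0,0,0,0,0,0,0,0,0,0,0,0,0,0,0,0,0,0,0]'; python3 - <<'E'
from h import *
s=env.state();print(s['ee_pos'],s['force'],s['gripper_width'])
E
```

```text
clock: 2.23
ee_pos: [445.6, 122.8, 74.8]
eef_rot: [0.727, 0.687, 0.001, 0.0]
force: [-2.2, 3.4, 7.7]
gripper_width: 15.1
[445.6317789  122.75991694  74.84960452] [-2.24898307  3.36950751  7.70831577] 15.077046376376439
```

```bash
python3 -m jog '[0,0,0,0.02,0,0,0,0,0,0,0.03,0,0,0,0,0,0,0.04,0,0,0,0,0,0,0.04,0,0,0,0,0,0,0.02,0,0,0]'; python3 -m jog '[0,0.006,0.028,0,0,0,-0.4,0,0.006,0.028,0,0,0,-0.4,0,0.006,0.028,0,0,0,-0.4,0,0.006,0.028,0,0,0,-0.4,0,0.006,0.028,0,0,0,-0.4,0,0.006,0.028,0,0,0,-0.4,0,0.006,0.028,0,0,0,-0.4,0,0.006,0.028,0,0,0,-0.4,0,0.006,0.028,0,0,0,-0.4,0,0.006,0.028,0,0,0,-0.4,0,0,0.011,0,0,0,0,0,0,0,0,0,0,0]'
python3 - <<'E'
from h import *
f=take('wrist','w2'); t=take('top','t2'); s0=take('side','s2');s=env.state(); m=R.from_quat(s['eef_rot']).as_matrix()
print(s['clock'],s['ee_pos'],np.degrees(np.arctan2(m[1,1],m[0,1])),m[:,2],s['gripper_width'],s['force'])
g=cv2.imread('pics/w2.png'); h=cv2.imread('pics/s2.png')
print(proj(f,[504.6,413,80]),proj(s0,s['ee_pos']),proj(s0,[504.6,413,80]))
a=h[100:250,150:350]
cv2.imwrite('pics/m2.png',np.hstack([cv2.resize(g,(440,330)),cv2.resize(a,(360,270))[:270].repeat(1,0) if 0 else cv2.copyMakeBorder(cv2.resize(a,(360,270)),0,60,0,0,cv2.BORDER_CONSTANT)]))
E
```

```text
clock: 2.65
ee_pos: [446.0, 122.2, 228.6]
eef_rot: [0.727, 0.687, 0.002, 0.002]
force: [0.2, 0.1, 0.1]
gripper_width: 15.1
clock: 3.65
ee_pos: [504.7, 415.3, 222.9]
eef_rot: [0.75, 0.662, -0.0, -0.0]
force: [-0.2, 0.1, -0.6]
gripper_width: 15.1
3.8 [504.86524366 412.41042435 223.83627727] -7.229861507979531 [ 9.60923052e-05 -3.34660582e-04 -9.99999939e-01] 14.98510098919332 [-0.0498184   0.21965376  0.05218803]
(np.float64(256.53820864016706), np.float64(176.60302757501435)) (np.float64(203.37398393459418), np.float64(83.45987497535963)) (np.float64(206.17875974990758), np.float64(133.93984662343874))
```

View pics/m2.png

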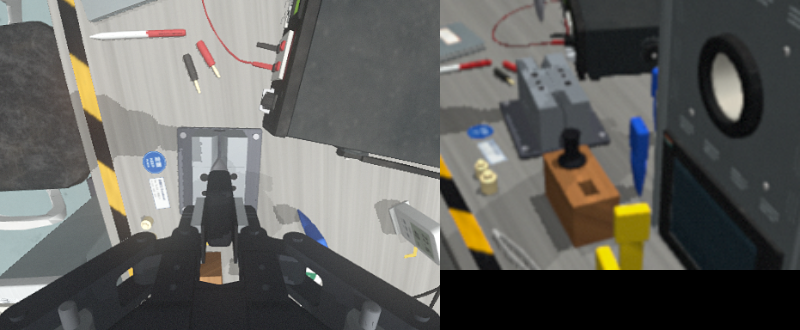

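The stand slot is now empty and the wedge is in the gripper over the left notch, at about (220,165) in the wrist view. I need a larger crop to check the alignment.

```bash
python3 - <<'E'
from h import *
f=load('w2');g=cv2.imread('pics/w2.png'); h=cv2.imread('pics/s2.png')
c=np.array([497.6,359.5]); ex=np.array([np.cos(np.radians(7.4)),-np.sin(np.radians(7.4))]); ey=np.array([-ex[1],ex[0]])
for a,b in[(-36,74),(36,74),(0,34),(0,74),(-10.5,74),(10.5,74)]:
  u=proj(f,[*(c+a*ex+b*ey),80]); g[int(round(u[1])),int(round(u[0]))]=(0,255,0); print(u)
print('tip',proj(f,[504.8,412.4,138.5]),proj(f,[504.8,413,80]))
a=cv2.resize(g[135:255,195:315],(500,500),interpolation=cv2.INTER_CUBIC)
b=cv2.resize(h[40:180,170:254],(300,500),interpolation=cv2.INTER_CUBIC)
cv2.imwrite('pics/m3.png',np.hstack([a,b]))
E
```

```text
(np.float64(224.06664794047282), np.float64(158.81987457860103))
(np.float64(289.12852848715454), np.float64(159.13062543241676))
(np.float64(256.3859977269243), np.float64(193.5939840255577))
(np.float64(256.6029886152719), np.float64(158.94859829579994))
(np.float64(247.1074172529465), np.float64(158.90551447400452))
(np.float64(266.09764055450995), np.float64(158.9962166069991))
tip (np.float64(257.11483945323414), np.float64(191.73461765836822)) (np.float64(256.7146763418668), np.float64(176.58154996165814))
```

View pics/m3.png

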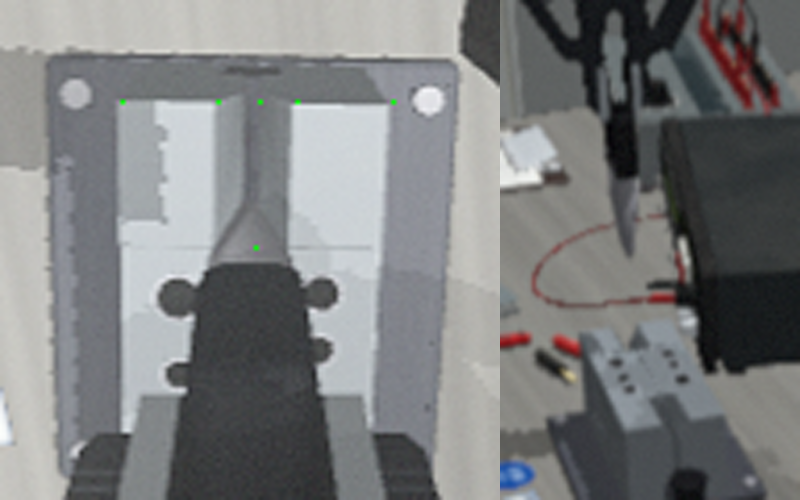

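In the wrist crop the wedge tip is at (252,203) and the slot centre at about (252,150), so they agree within about 1 mm and the wedge is upright. Pressing into the left notch.

```bash
python3 -m jog '[0,0,0,-0.03,0,0,0,0,0,0,-0.03,0,0,0,0,0,0,-0.025,0,0,0,0,0,0,-0.008,0,0,0,0,0,0,0,0,0,0]';  python3 -m jog '[0,0,0,-0.004,0,0,0,0,0,0,-0.004,0,0,0,0,0,0,-0.004,0,0,0,0,0,0,-0.004,0,0,0,0,0,0,0,0,0,0]'
```

```text
clock: 4.22
ee_pos: [504.5, 411.4, 129.3]
eef_rot: [0.751, 0.661, -0.001, -0.0]
force: [-0.9, -0.2, 0.0]
gripper_width: 14.6
clock: 4.63
ee_pos: [506.1, 413.9, 117.0]
eef_rot: [0.75, 0.661, 0.002, 0.0]
force: [-0.9, -0.7, 6.0]
gripper_width: 14.9
```

```bash
python3 -m jog '[0,0,0,-0.004,0,0,0,0,0,0,-0.004,0,0,0,0,0,0,-0.004,0,0,0,0,0,0,-0.003,0,0,0,0,0,0,0,0,0,0]';  python3 -m jog '[0,0,0,-0.002,0,0,0,0,0,0,-0.002,0,0,0,0,0,0,0,0,0,0]'
```

```text
clock: 5.05
ee_pos: [506.4, 414.2, 102.3]
eef_rot: [0.75, 0.661, 0.003, 0.0]
force: [-0.4, 0.8, 7.1]
gripper_width: 14.6
clock: 5.3
ee_pos: [507.2, 414.6, 100.7]
eef_rot: [0.75, 0.661, 0.004, 0.001]
force: [-1.5, -1.0, 22.4]
gripper_width: 14.8
```

```bash
python3 -m jog '[0,0,0,0.01,0,0,0,0,0,0,0.025,0,0,0,0,0,0,0.035,0,0,0,0,0,0,0.035,0,0,0,0,-0.0035,-0.0267,0,0,0,0,0,-0.0035,-0.0267,0,0,0,0,0,-0.0035,-0.0267,0,0,0,0,0,-0.0035,-0.0267,0,0,0,0,0,0,0,0,0,0,0]'
python3 - <<'E'
from h import *
f=take('wrist','w4');t=take('top','t4'); s=env.state(); m=R.from_quat(s['eef_rot']).as_matrix()
print(s['clock'],s['ee_pos'],np.degrees(np.arctan2(m[1,1],m[0,1])),m[:,2],s['force'])
g=cv2.imread('pics/w4.png')
p=s['ee_pos'];print('tip',proj(f,[p[0],p[1]+13,p[2]-71]))
c=np.array([497.6,359.5]); ex=np.array([np.cos(np.radians(7.4)),-np.sin(np.radians(7.4))]); ey=np.array([-ex[1],ex[0]])
for a,b in[(-36,74),(36,74),(0,-34),(0,74)]:
  u=proj(f,[*(c+a*ex+b*ey),80]); g[int(round(u[1])),int(round(u[0]))]=(0,255,0);print(u)
a=cv2.resize(g[75:255,180:330],(500,600),interpolation=cv2.INTER_CUBIC)
h=cv2.imread('pics/t4.png'); b=cv2.resize(h[160:235,130:220],(300,250),interpolation=cv2.INTER_CUBIC)
cv2.imwrite('pics/m4.png',np.hstack([a,cv2.copyMakeBorder(b,0,350,0,0,cv2.BORDER_CONSTANT)]))
E
```

```text
clock: 6.05
ee_pos: [490.7, 303.0, 202.4]
eef_rot: [0.751, 0.66, 0.0, 0.001]
force: [0.7, 1.0, 0.4]
gripper_width: 14.6
6.15 [491.45727015 305.72500527 202.08036238] -7.328102802089428 [ 0.00198634  0.00100329 -0.99999752] [ 0.04950776  0.07121192 -0.5301514 ]
tip (np.float64(255.1332274488351), np.float64(175.43168706510534))
(np.float64(217.71212486228885), np.float64(44.039701705613226))
(np.float64(294.1503323753237), np.float64(44.08921207282381))
(np.float64(255.8412635682454), np.float64(157.3685286504113))
(np.float64(255.94196471988636), np.float64(43.89277332699612))
```

View pics/m4.png

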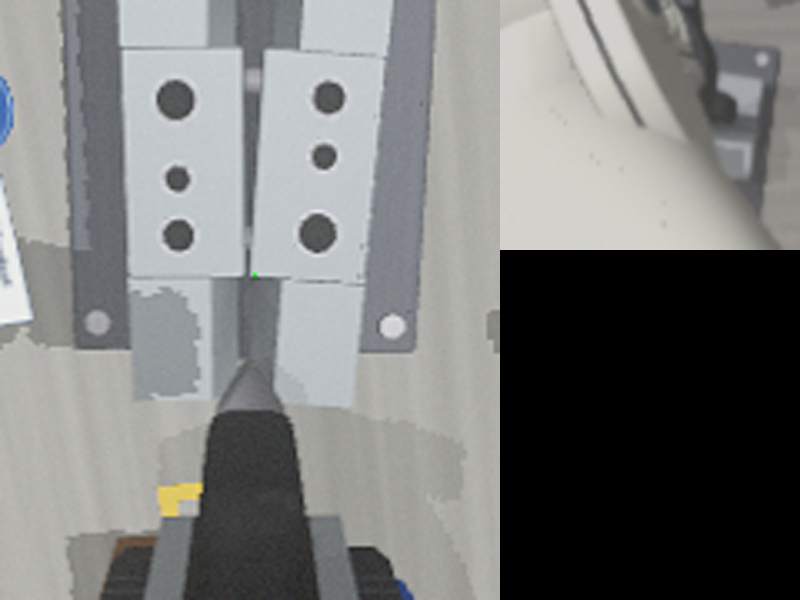

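Only the far half turned, so the seam is now open at the left end, about (253,30) in the crop. The tip (250,362) lies within about 1.5 mm of the right notch's centre line (about 245). I'll shift 1 mm in -x and press.

```bash
python3 -m jog '[0,-0.001,0,-0.03,0,0,-1,0,0,0,-0.03,0,0,0,0,0,0,-0.01,0,0,0,0,0,0,0,0,0,0]';  python3 -m jog '[0,0,0,-0.004,0,0,0,0,0,0,-0.004,0,0,0,0,0,0,-0.004,0,0,0,0,0,0,-0.004,0,0,0,0,0,0,0,0,0,0]'
```

```text
clock: 6.48
ee_pos: [489.3, 306.6, 128.7]
eef_rot: [0.756, 0.655, -0.002, -0.0]
force: [0.5, -0.0, -1.1]
gripper_width: 14.8
clock: 6.9
ee_pos: [491.1, 307.3, 116.5]
eef_rot: [0.756, 0.655, 0.002, 0.0]
force: [-0.4, 0.4, 4.2]
gripper_width: 14.8
```

```bash
python3 -m jog '[0,0,0,-0.004,0,0,0,0,0,0,-0.004,0,0,0,0,0,0,-0.004,0,0,0,0,0,0,-0.003,0,0,0,0,0,0,0,0,0,0]';  python3 -m jog '[0,0,0,-0.002,0,0,0,0,0,0,-0.001,0,0,0,0,0,0,0,0,0,0]'
python3 - <<'E'
from h import *
f=take('wrist','w5'); g=cv2.imread('pics/w5.png'); s=env.state(); print(s['ee_pos'],s['force'])
cv2.imwrite('pics/m5.png',cv2.resize(g[0:384,130:390],(500,600*384//312*312//384 if 0 else 600)))
E
```

```text
clock: 7.32
ee_pos: [491.6, 307.4, 102.0]
eef_rot: [0.756, 0.655, 0.002, 0.001]
force: [-0.1, 0.7, 6.4]
gripper_width: 15.1
clock: 7.57
ee_pos: [492.3, 307.7, 100.8]
eef_rot: [0.756, 0.655, 0.004, 0.001]
force: [-2.2, -0.2, 18.0]
gripper_width: 14.8
[492.25134434 307.688989   100.77259201] [-1.36829022  0.35414711 17.82847086]
```

View pics/m5.png

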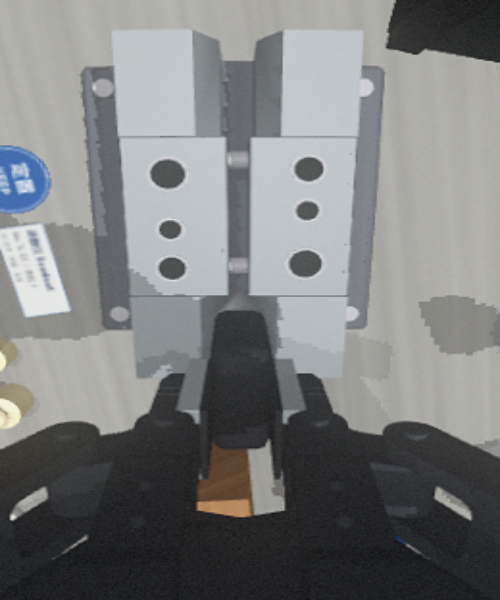

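The gap is even, running x 227–249 at both the upper and lower end, about 8 mm. Releasing and backing straight up.

```bash
python3 -m jog '[0,0,0,0.001,0,0,0,0.2,0,0,0,0,0,0,0.3,0,0,0,0,0,0,0.5,0,0,0,0,0,0,0.5,0,0,0,0,0,0,0.5,0,0,0,0,0,0]'; python3 -m jog '[0.5,0,0,0.01,0,0,0,0.5,0,0,0.03,0,0,0,0.5,0,0,0.04,0,0,0,0.5,0,0,0.04,0,0,0,0.5,0,0,0.02,0,0,0,0.5,0,0,0,0,0,0]'
python3 - <<'E'
from h import *
f=take('wrist','w6'); t=take('side','s6'); g=cv2.imread('pics/w6.png')
h=cv2.imread('pics/s6.png')[100:250,150:300]
b=cv2.copyMakeBorder(cv2.resize(h,(300,300)),0,138,0,0,cv2.BORDER_CONSTANT)
cv2.imwrite('pics/m6.png',np.hstack([cv2.resize(g[0:350,56:456],(500,438)),b]))
E
```

```text
clock: 8.12
ee_pos: [490.0, 306.4, 97.5]
eef_rot: [0.756, 0.655, -0.0, -0.0]
force: [1.4, -0.8, 0.2]
gripper_width: 42.4
clock: 8.62
ee_pos: [491.5, 307.0, 243.6]
eef_rot: [0.756, 0.655, 0.004, 0.001]
force: [-0.0, -0.5, -0.4]
gripper_width: 42.8
```

View pics/m6.png

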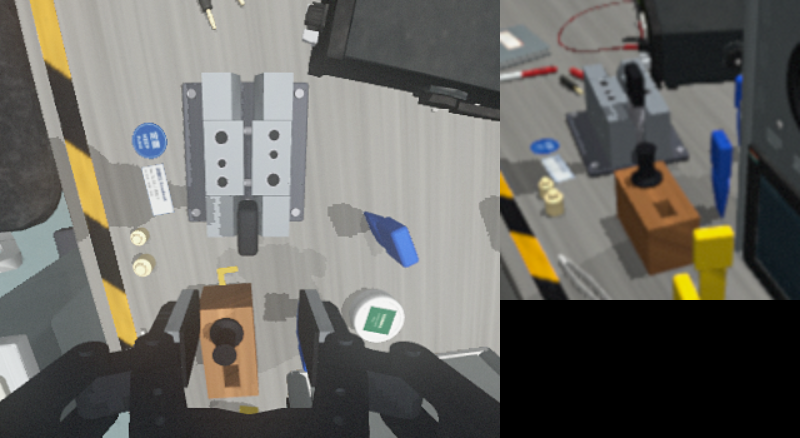

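The wedge stands released in the right notch (247,228 in the wrist view; 632,85 in the side view), and the seam is evenly open (243–253). One last numeric check that it is still, then hand in.

```bash
python3 - <<'E'
from h import *
f=take('side','s7'); a=load('s6')['image'].astype(int); d=abs(f['image'].astype(int)-a).max(2)[100:190,180:280]
print('moving px',(d>40).sum(), 'grip top xy at z=138:',atz(load('w6'),56+247*.8,205*.8,138),atz(load('w6'),56+247*.8,248*.8,138), env.state()['force'])
job.hand_in()
E
```

```text
moving px 0 grip top xy at z=138: [492.21555219 326.80863707 138.        ] [487.08965306 291.86028535 138.        ] [-0.39861402  0.30866145 -0.49008539]
the job is handed in; nothing more can be done
```

I took the black flat-gripped wedge out of the stand and pressed it to the floor of the left notch, then the right notch. I left it standing released in the right notch, backed the arm off and handed the job in at about 9 s. The hand-in gives no verdict, so these are only my own checks.

- **Depth:** the force rose to about 22 N in the left notch and 18 N in the right. By the arm's readings the tip was then about 30 mm above the desk both times, which is the notch floor.
- **First press:** only the far half turned, and the seam opened at the left end. I saw that in the picture but did not measure its angle. I therefore shifted 1 mm and turned 1° before the second press.
- **Gap:** after the second press the wrist picture shows a gap of about 8 mm, the same width at both ends of the middle part of the seam.
- **Wedge:** it looks upright in the last pictures. Its grip top lies over the right notch, about 54 mm from the block's middle, and two side pictures taken before hand-in showed no movement.
- **Gripper clear of the block:** after release the fingers were about 17 mm above the block and never came near the halves. The last tool force read under 1 N.

One reading disagreed: the gripper showed about 15 mm on the grip, which should be 17 mm thick. The grip held without slipping.

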